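Seat the tape guide block in its undercut nest

ROBOT

A 7-joint arm with a two-finger parallel gripper is mounted at the origin on the work surface. World frame = base frame: x ahead of the robot, y to its left, z up, the work surface at z = 0. Lengths are in m, angles in rad, forces in N, time in s.
With the tool pointing down it reaches from about 0.425 to 0.825 m from the base axis. Payload 3.6 kg.
Tool frame: the origin (TCP) lies between the finger pads; the fingertips stand 22 mm ahead of it and the grasp point (between the pads) lies 3 mm ahead of it; z points along the fingers, y is the line along which they close (so a half turn about z gives the same grasp; the last joint's range is limited). The gripper opens to 85 mm and grips with 20 to 120 N. Pads are 22 mm wide; open, the fingers measure 114 mm over their backs; the gripper's body (76 mm by 85 mm) begins 54 mm behind the grasp point. The pads swing forward as they close: fully open they stand 13 mm farther back than shut.
Start: joints at [-1.339, 0.615, -0.013, 1.423, 0.008, 1.103, -0.04], TCP at [0.166, 0.628, 0.253] pointing down, gripper open.
Joint ranges: [-3.12, 3.12], [-0.3, 2.06], [-1.34, 1.32], [0.26, 2.42], [-1.36, 4.5], [0.01, 1.98], [-2.84, 2.84]. Speed limits (rad/s): [2.79, 2.79, 3.14, 3.14, 3.14, 3.14, 3.14].

INTERFACE

Orientations are given as a rotation vector (axis times angle).
In Python, from workcell import manip, vision, spotter gives the robot as it stands.
- The arm moves only by the tool drive_tool, never from a script. Its argument "targets" is a list of rows, each a list of 7 numbers: the gripper's target within -1 to 1 (fully open at 1, half-way at 0, shut at -1), then the shift along the world's x, y, z normalised to -1 to 1, where 1 is 0.1 m, then the turn, a rotation vector about the world's x, y, z normalised to -1 to 1, where 1 is 0.5 rad. In form: [[fingers, tx, ty, tz, ax, ay, az], ...]. A call has 1 to 10 rows; each row is the pose to reach, as a shift and turn from the pose commanded when the call began; what a row does not reach only later rows make up. A row lasts 1/12 s, in which the tool goes at most 41.7 mm and 7.16 degrees, less where a joint would pass 70% of its speed; a pose out of reach is approached as far as the arm can. A call with a number of a shift or a turn outside -1 to 1 is refused whole. A call with a gripper value outside its range is refused whole. The fingers move at their own pace and stop on an object; "newtons" is the grip in N (left out, the last holds). Time passes only in rows, so rows that repeat a pose let the fingers close. It gives the time, the measured TCP pose, the force, the opening and the grip force at its end, in the units of the state.
- manip.read_state(): the state, without advancing time (a new reading comes with each control period).
- vision.camera(name): name is "side" or "top" or "wrist"; returns a dict with "img" (420x560x3 uint8, red, green, blue), "z_map" (420x560 float32, m along the optical axis (not along the pixel's ray), 0 where there is no reading), "camera_matrix" (3x3 intrinsics, pixels), "extrinsics" (4x4, takes a point from camera to world coordinates). Camera axes: x right, y up, looking along -z (the intrinsics and any distortion apply to the point x, -y, -z); pixel columns grow to the right and rows downward; lengths in m; the calibration is good to about 2 mm. A picture is of the moment at which its call begins.
- manip.job_done(): hands the job in; it is judged then, once.
Trained networks look in a picture, given as the dict that the camera call returned (one of the last four; its "shot" number tells which), for a name from the list of things; names that differ only in an ending like _2 or _b are one class to them, and where a whole thing is asked for, a point or a joint stands for the part that bears it (a point fixed in the world has none). Each returns a list of dicts, best first, with "score" (0 to 1); they miss things now and then, are a little off and sometimes report something else, mostly with a low value. They report only what shows in the picture. A call takes as long as a camera call. They do not tell look-alikes from the thing itself.
- spotter.spot_in(thing, picture): "position" ([column, row] in pixels, amid what is visible of it).
- spotter.outline_of(thing, picture): "region" (420x560 bool, what is visible of it) and "position" ([column, row] in pixels, amid what is visible of it).
The state is a dict: "clock": time; "joints": joint angles; "joint_velocities": joint speeds; "tau": joint torques, N m; "tool_pos": TCP position; "orientation": TCP orientation; "ft_force": force on the tool from outside, world axes, zero at the start; "torque": the same for the moment, N m; "width": finger opening in m; "grip_force": force on a finger pad.
Only numpy, scipy, OpenCV 4.12 (cv2) and the standard library are available. Lean on these libraries where they do the work, as an engineer would, in place of code of your own. Each camera call takes 0.05 s, during which the arm holds its last target. There are 200 camera calls.

TASK

Change over the taping machine: pick up the guide block with the square upright, set its foot on the open end of the nest, and slide it nose first under the lips and the sprung toe until its nose is home against the hidden stop. The stop's setting is not known: feel for it, press the block against it with about 10 N for a moment, and never with more than 16 N. Then let go of the block, leaving it fully home and the other things on the bench where they are.

Things in the scene. Friction and masses are not known exactly. Their poses are not given: they have to be found in the camera images.
- grip (a point): Guide block's upright, its centre: a square-edged aluminium bar 32 mm long (x), 24 wide (y), rising from the foot to 92 mm above the block's underside; this point is 52 mm above the underside. x points to the nose, z up. It stands on the bench (z = 0) at the start. A similar bystander has a round 70 mm foot and round post and does not belong in the nest.
- nose (a point): Middle of the front face of the guide block's foot, 6 mm above its underside, 84 mm ahead (x) of the upright's centre. The foot is 106 long, 46 wide, 12 mm thick and ends 22 mm behind the upright's centre. x points forward out of the nose.
- guide: The guide block as a whole, loose, aluminium, 0.27 to 0.44 kg. Origin: underside, middle of the foot, 31 mm ahead of the upright's axis and 53 mm behind the nose. x to the nose, z up.
- mouth (a point): Mouth of the fixed nest (245 x 110 mm): centre of the channel on the bed (8 mm above the bench), where the lips begin. x: sliding-in direction, z up. From here on the channel is 49.6 wide, 14 mm high; on both sides 7 mm thick steel lips cover it (top 21 mm above the bed), leaving a 30 mm gap for the upright.
- bed (a point): Middle of the open end of the bed, where the foot is set down, on the bed's top face, 65 mm before the mouth; same axes as the mouth. The bed is flat and open for 130 mm before the mouth; on its last 35 mm two 14 mm high angled walls narrow from 68 mm apart to the channel's width.
- toe (a joint): Lift of the sprung toe, m: 0 hanging free, about 0.0025 with the foot under it. The toe is a steel shoe 16 mm wide in the gap between the lips: a flat sole 46 to 54 mm past the mouth, 9.5 mm above the bed, and before it a 13 degree ramp that begins 28 mm past the mouth. Pressed down by 2 to 3 N. Pushing the nose under it takes 3 to 6 N, dragging the foot on beneath it 1 to 3 N.
- nest: The nest; origin under the mouth point, at bench height; x: sliding-in direction. From 56 mm past the mouth a cover closes the gap between the lips, top 21 mm above the bed; from 90 mm on a spring housing stands up to 42 mm above the bed.
- cover (a point): Front edge of the cover, centre, on its top face, 56 mm past the mouth and 21 mm above the bed; same axes as the mouth. Under it a rigid steel stop face crosses the channel, out of sight, at an unknown setting 58 to 94 mm past the mouth; home means that the nose touches it. A push of over 16 N on the stop damages it. The toe's drag comes on top of the push on the stop.
Things that resemble listed ones, but are neither listed nor needed, are in the scene too. Leave any black or red look-alike of the guide alone.

How it is judged:
On the way, in this order (a step that is already met when the one before it is completed fails the run):
1. the foot's nose is under the sprung toe and lifts it (value of joint toe above 0.0015 m and x of nose in the frame of mouth above 0.038 m), for 0.1 s.
2. the nose is pressed against the hidden stop with more than 5 N (contact force between guide and stop above 5 N), for 0.1 s.
At the end, for the whole second after the job is handed in: The guide block stands flat on the nest's bed (within 3 mm and 0.05 rad), its foot under the lips and the lifted toe, its nose within 2 mm of the hidden stop, at rest and released (x of stop_face in the frame of nose below 0.002 m and x of nose in the frame of mouth above 0.055 m and z of nose in the frame of mouth below 0.009 m and angle between the z axis of nose and the z axis of mouth, either way round below 0.05 rad and value of joint toe above 0.0015 m and linear speed of guide below 0.01 m/s); the robot touches nothing.
It fails at once if the stop is pushed with more than 16 N (contact force between guide and stop above 16 N).
It fails at once if another thing on the bench is moved by more than 2 cm (distance of any of postfoot, spool, roller, wrench, driver, collar from where it was at the start of the episode above 0.02 m).
It also fails if it takes over 58 s, if anything falls off the work surface, if the arm or the gripper's body presses on something with over 40 N, if the wrist force passes 120 N, or if a joint passes its speed limit or range.

## Working session

There is one attempt and no reset: what is moved stays moved. The work goes in short steps, Python scripts to look and compute and a tool call to move; the robot and the scene stay as the last step left them, time stands still between calls to the robot, and variables do not carry over. Pictures are saved under pics/ and viewed, at most 10 in all, crops included, and the job is handed in when it is done.

Besides the shell and the picture viewer there is one more tool, called after "Request:" as a command line: name --pt "numbers of a row" for each row, then --argument value for the rest. drive_tool: Moves the arm, as the interface text tells. Scaled input: -1 to 1 covers 0.1 m each way for a shift and 0.5 rad each way for a turn. Its arguments: {"type":"object","properties":{"targets":{"type":"array"},"newtons":{"type":"number"}},"required":["targets"]}

```bash
mkdir -p pics; cat > h.py <<'E'
import numpy as np, cv2
from workcell import manip, vision, spotter
def cloud(p):
    K=np.array(p["camera_matrix"]);T=np.array(p["extrinsics"]);z=p["z_map"]
    v,u=np.mgrid[:z.shape[0],:z.shape[1]]
    X=np.stack([(u-K[0,2])/K[0,0]*z,-(v-K[1,2])/K[1,1]*z,-z],-1)
    W=X@T[:3,:3].T+T[:3,3]; W[z<=0]=np.nan
    return W
def save(p,n): cv2.imwrite(n,p["img"][:,:,::-1])
E
python3 - <<'E'
from h import *
s=manip.read_state(); print(s)
ps=[vision.camera(n) for n in("top","side")]
cv2.imwrite("pics/a.png",ps[0]["img"][:,:,::-1]);save(ps[1],"pics/b.png")
for p in ps:
    W=cloud(p)
    for t in("guide","nest","toe"):
        for r in spotter.outline_of(t,p)[:3]:
            m=r["region"]; print(t,r["score"],r["position"],m.sum(),np.nanmedian(W[m],0).round(3),np.nanmax(W[m][:,2]).round(3))
E
```

```text
{'clock': 0.0, 'joints': array([-1.33854635,  0.61591762, -0.01262708,  1.42496429,  0.00810952,
        1.10336386, -0.04041528]), 'joint_velocities': array([-0.00149481, -0.00028118,  0.00056566,  0.00063565,  0.00186914,
        0.00114779, -0.0006922 ]), 'tau': array([-7.97129414e-04, -4.69208765e+01,  2.58853398e-01, -1.71036422e+01,
        9.88513377e-03,  9.70036519e-03, -8.32821854e-06]), 'tool_pos': array([0.16611862, 0.6276623 , 0.2521174 ]), 'orientation': array([-0.40517131, -3.11505507,  0.00406168]), 'ft_force': array([ 0.99523817,  0.4136788 , -0.29448927]), 'torque': array([-0.02661496, -0.02221158,  0.04759267]), 'grip_force': 0.0, 'width': 0.08528523766961725}
guide 0.97 [127.5, 203.7] 940 [0.504 0.528 0.012] 0.095
guide 0.86 [216.6, 293.6] 982 [0.296 0.306 0.011] 0.094
guide 0.73 [148.4, 132.8] 831 [0.672 0.479 0.011] 0.095
nest 0.88 [374.3, 193.5] 4710 [ 0.545 -0.06   0.009] 0.053
toe 0.51 [399.4, 198.3] 155 [ 0.53  -0.113  0.031] 0.037
guide 0.9 [235.0, 165.2] 522 [0.336 0.431 0.022] 0.094
guide 0.89 [280.0, 151.9] 465 [0.5   0.532 0.017] 0.095
guide 0.87 [335.4, 158.6] 438 [0.67  0.463 0.022] 0.094
nest 0.97 [310.3, 289.5] 3966 [ 0.545 -0.092  0.01 ] 0.053
toe 0.57 [309.1, 296.2] 76 [ 0.532 -0.119  0.034] 0.037
```

View pics/a.png

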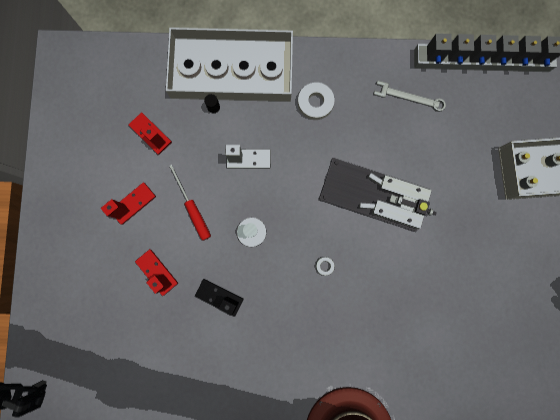

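View pics/b.png

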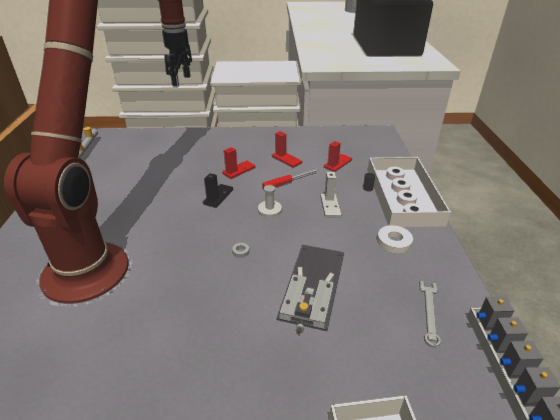

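The top view shows the silver guide at (247,157), upright at (233,153), nose pointing right. The round-footed post is at (251,232). The nest is at (375,195), with its open end left and the toe and housing near (400,200). Next I measure both poses.

```bash
cat > fit.py <<'E'
from h import *
def rect(P):
    (c,s,a)=cv2.minAreaRect((P[:,:2]*1000).astype(np.float32)); b=cv2.boxPoints((c,s,a))
    e=[b[1]-b[0],b[2]-b[1]]; l=e[np.argmax([np.linalg.norm(x) for x in e])]
    return np.array(c)/1000,np.sort(s),np.arctan2(l[1],l[0])
E
python3 - <<'E'
from fit import *
ps={n:vision.camera(n) for n in("top","side")}
for n,p in ps.items():
    W=cloud(p).reshape(-1,3); I=p["img"].reshape(-1,3)
    ctr=np.nanmedian(cloud(p)[150:165,255:265].reshape(-1,3),0) if n=="top" else ctr
    print(n,"ctr",ctr.round(3))
    d=np.linalg.norm(W[:,:2]-ctr[:2],axis=1)<0.1
    foot=W[d&(W[:,2]>.008)&(W[:,2]<.016)]; up=W[d&(W[:,2]>.085)&(W[:,2]<.1)]
    for q,l in((foot,"foot"),(up,"up")):
        if len(q)>5: print(l,len(q),*rect(q),q.mean(0).round(4),np.median(q[:,2]))
    # nest
    r=spotter.outline_of("nest",p)[0]["region"]
    m=r.reshape(-1)&(W[:,2]>.004); print("nest",m.sum(),*rect(W[m]))
    hist=np.histogram(W[m][:,2],np.arange(0,.06,.004));print(hist[0])
    q=W[m&(W[:,2]>.025)&(W[:,2]<.033)];print("lips",len(q),*rect(q),q.mean(0))
    b=W[m&(W[:,2]>.004)&(W[:,2]<.012)];print("bed z",np.median(b[:,2]))
    np.save(f"pics/W_{n}.npy",cloud(p)); save(p,f"pics/raw_{n}.png")
    for t in("collar","roller","driver","spool"):pass
E
```

```text
top ctr [0.632 0.221 0.01 ]
foot 536 [0.62774768 0.24844122] [ 43.41999817 101.94072723] -1.5509243 [0.6258 0.2378 0.0109] 0.010850015135425273
up 153 [0.62789154 0.27879187] [23.84495735 29.45704079] -1.5377004 [0.6277 0.2787 0.0903] 0.0903524744542561
nest 4499 [ 0.54488214 -0.06956137] [110.44127655 269.7833252 ] 1.2790997
[   0 1729  729   38   94  168  731  710  132   20   69   44   34    1]
lips 1410 [ 0.52763361 -0.12595886] [ 96.45211029 129.03764343] 1.2683688 [ 0.52876438 -0.12028652  0.02828321]
bed z 0.006961383545995514
side ctr [0.632 0.221 0.01 ]
foot 294 [0.62859113 0.24584358] [ 46.44223022 109.31481934] -1.5673201 [0.6282 0.2369 0.0116] 0.011516012630883532
up 68 [0.62858435 0.27839056] [24.1455574  31.02155876] -1.5621982 [0.6277 0.2765 0.0905] 0.0908711532589766
nest 3773 [ 0.54540637 -0.07101942] [110.31526947 276.09576416] 1.2755054
[   0 1085  762   53   83  142  400  932  124   30   60   58   43    1]
lips 1341 [ 0.53045752 -0.12019141] [ 96.44291687 118.64418793] 1.278551 [ 0.53063291 -0.12466443  0.02877169]
bed z 0.007684283453752494
```

Request:
drive_tool --pt "1 0.3 -0.23 0 0 0 -0.17" --pt "1 0.6 -0.46 0 0 0 -0.35" --pt "1 0.92 -0.7 0 0 0 -0.52"

```text
clock: 0.85
tool_pos: [0.2581, 0.5581, 0.2533]
orientation: [-0.807, -3.035, -0.001]
ft_force: [1.6, 0.6, 0.2]
width: 0.0856
grip_force: 0.0
```

Request:
drive_tool --pt "1 0.3 -0.23 0 0 0 -0.17" --pt "1 0.6 -0.46 0 0 0 -0.35" --pt "1 0.92 -0.7 0 0 0 -0.52"

```text
clock: 1.1
tool_pos: [0.3511, 0.4875, 0.2536]
orientation: [-1.197, -2.904, -0.001]
ft_force: [1.1, 1.1, -0.3]
width: 0.0849
grip_force: 0.0
```

Request:
drive_tool --pt "1 0.3 -0.23 0 0 0 -0.17" --pt "1 0.6 -0.46 0 0 0 -0.35" --pt "1 0.92 -0.7 0 0 0 -0.52"

```text
clock: 1.35
tool_pos: [0.4431, 0.4175, 0.2536]
orientation: [-1.563, -2.724, -0.001]
ft_force: [0.9, 0.3, 0.3]
width: 0.0852
grip_force: 0.0
```

Request:
drive_tool --pt "1 0.3 -0.23 0 0 0 -0.17" --pt "1 0.6 -0.46 0 0 0 -0.35" --pt "1 0.92 -0.7 0 0 0 -0.52"

```text
clock: 1.6
tool_pos: [0.5352, 0.3476, 0.2536]
orientation: [-1.903, -2.498, -0.001]
ft_force: [1.1, 1.5, 0.0]
width: 0.0856
grip_force: 0.0
```

Request:
drive_tool --pt "1 0.3 -0.23 0 0 0 -0.17" --pt "1 0.6 -0.46 0 0 0 -0.35" --pt "1 0.92 -0.7 0 0 0 -0.52" --pt "1 0.92 -0.7 0 0 0 -0.52" --pt "1 0.92 -0.7 0 0 0 -0.52"

```text
clock: 2.02
tool_pos: [0.6285, 0.2745, 0.2529]
orientation: [2.213, 2.227, -0.002]
ft_force: [-0.6, 0.6, -0.0]
width: 0.0857
grip_force: 0.0
```

```bash
python3 - <<'E'
from fit import *
from scipy.spatial.transform import Rotation as R
p=vision.camera("wrist"); save(p,"pics/w1.png")
s=manip.read_state(); print(s["clock"],s["tool_pos"],R.from_rotvec(s["orientation"]).as_matrix().round(4),s["ft_force"])
W=cloud(p).reshape(-1,3); d=np.linalg.norm(W[:,:2]-[.628,.245],axis=1)<0.09
for lo,hi in((.008,.016),(.086,.1)):
    q=W[d&(W[:,2]>lo)&(W[:,2]<hi)]; print(len(q), *rect(q) if len(q)>5 else "",np.median(q[:,2]))
E
```

```text
2.0667 [0.6267355  0.27752666 0.25290134] [[-1.050e-02  9.999e-01 -6.000e-04]
 [ 9.999e-01  1.050e-02  0.000e+00]
 [ 0.000e+00 -6.000e-04 -1.000e+00]] [-0.68128824  0.29258234 -0.74249629]
2330 [0.62996539 0.24964122] [ 45.96313477 105.34346771] -1.5493305 0.011556546432798714
953 [0.62911987 0.28039883] [23.44655228 31.80783081] -1.5559783 0.09162914548741785
```

View pics/w1.png

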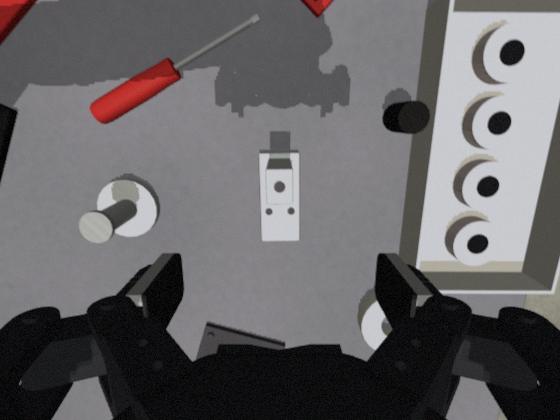

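The wrist view shows the upright at (279,187), nose toward the bottom of the image, and clear room for the fingers (roller at (405,117), driver at (170,75)). I'll descend and grip.

Request:
drive_tool --pt "1 0.02 0.02 -0.33 0 0 0" --pt "1 0.02 0.02 -0.66 0 0 0" --pt "1 0.02 0.02 -1 0 0 0" --newtons 70

```text
clock: 2.32
tool_pos: [0.6274, 0.2834, 0.1533]
orientation: [-2.202, -2.238, -0.005]
ft_force: [0.3, 0.2, -0.6]
width: 0.0853
grip_force: 0.0
```

Request:
drive_tool --pt "1 0 0 -0.25 0 0 0" --pt "1 0 0 -0.5 0 0 0" --pt "1 0 0 -0.75 0 0 0" --pt "1 0 0 -0.95 0 0 0" --pt "1 0 0 -0.95 0 0 0"

```text
clock: 2.73
tool_pos: [0.6234, 0.282, 0.0534]
orientation: [-2.2, -2.234, 0.013]
ft_force: [-1.0, 0.4, -0.0]
width: 0.0859
grip_force: 0.0
```

Request:
drive_tool --pt "-1 0 0 0 0 0 0" --pt "-1 0 0 0 0 0 0" --pt "-1 0 0 0 0 0 0" --pt "-1 0 0 0 0 0 0" --pt "-1 0 0 0 0 0 0" --pt "-1 0 0 0 0 0 0" --pt "-1 0 0 0 0 0 0" --pt "-1 0 0 0 0 0 0" --newtons 70

```text
clock: 3.4
tool_pos: [0.6294, 0.2807, 0.0599]
orientation: [2.207, 2.234, 0.004]
ft_force: [0.6, 0.2, 5.2]
width: 0.0236
grip_force: 69.8
```

Request:
drive_tool --pt "-1 0 0 0.2 0 0 0" --pt "-1 0 0 0.5 0 0 0" --pt "-1 0 0 0.8 0 0 0" --pt "-1 0 0 0.8 0 0 0" --pt "-1 0 0 0.8 0 0 0"

```text
clock: 3.82
tool_pos: [0.6288, 0.2804, 0.1393]
orientation: [2.208, 2.234, 0.003]
ft_force: [-0.1, 0.0, -3.8]
width: 0.023
grip_force: 69.4
```

```bash
cat > nest.py <<'E'
from fit import *
c0=np.array([.547,-.0636]); yaw0=-1.866
def loc(W,c=c0,y=yaw0):
    d=np.array([np.cos(y),np.sin(y)]); n=np.array([-d[1],d[0]])
    q=W[...,:2]-c; return np.stack([q@d,q@n,W[...,2]],-1)*1000
E
python3 - <<'E'
from nest import *
for n in("top","side"):
    L=loc(np.load(f"pics/W_{n}.npy").reshape(-1,3)); L=L[(abs(L[:,0]+10)<160)&(abs(L[:,1])<75)]
    print(n)
    # bed edges (z 4..12) per x slice
    for x in range(-125,-35,15):
        s=L[(abs(L[:,0]-x)<7.5)&(L[:,2]>4)&(L[:,2]<25)]; print("bed",x,len(s),np.percentile(s[:,1],[1,99]).round(1))
    for x in range(0,55,9):
        s=L[(abs(L[:,0]-x)<4.5)&(L[:,2]>24)&(L[:,2]<33)]; a=s[s[:,1]<0,1];b=s[s[:,1]>0,1]
        print("lip",x,len(s),a.min().round(1),a.max().round(1),b.min().round(1),b.max().round(1))
    s=L[(abs(L[:,1])<45)&(L[:,2]>4)&(L[:,2]<14)]; print("open end",np.percentile(s[:,0],[.3,1]).round(1))
    for sg in(-1,1):
        s=L[(L[:,1]*sg>18)&(L[:,1]*sg<44)&(L[:,2]>26)&(L[:,2]<32)]; print("lip start",sg,np.percentile(s[:,0],[0,.5,1,2,99]).round(1))
    s=L[(L[:,2]>40)&(L[:,2]<56)];print("housing",len(s),np.percentile(s,[1,50,99],axis=0).round(1))
E
```

```text
top
bed -125 201 [-55.2  53.6]
bed -110 249 [-53.4  54. ]
bed -95 263 [-54.   53.2]
bed -80 254 [-53.5  52.7]
bed -65 264 [-53.9  53.6]
bed -50 264 [-54.1  53.5]
lip 0 48 -47.6 -15.8 15.0 45.7
lip 9 102 -48.1 -15.5 15.2 47.9
lip 18 97 -47.5 -15.5 14.8 48.2
lip 27 111 -48.1 -3.5 2.1 48.0
lip 36 110 -48.4 -0.7 0.1 47.1
lip 45 118 -48.5 -1.1 2.2 47.1
lip 54 127 -48.1 -0.9 0.5 47.6
open end [-128.4 -127.5]
lip start -1 [  1.7   1.9   2.4   3.3 115.1]
lip start 1 [  1.    1.8   2.3   3.6 114.9]
housing 149 [[ 91.  -16.2  40.2]
 [102.5  -1.7  44.2]
 [115.8  15.3  51.9]]
side
bed -125 123 [-52.8  54.7]
bed -110 181 [-52.2  55.2]
bed -95 183 [-51.9  54.5]
bed -80 184 [-53.1  54.7]
bed -65 193 [-51.9  54.3]
bed -50 186 [-53.5  54.5]
lip 0 38 -46.8 -14.1 16.6 48.7
lip 9 76 -46.0 -14.3 15.9 47.5
lip 18 92 -46.4 -14.4 16.6 48.6
lip 27 97 -47.1 -1.0 1.2 48.7
lip 36 99 -45.6 -0.5 2.5 48.1
lip 45 91 -46.3 -14.2 15.9 48.6
lip 54 112 -46.4 -5.6 5.2 48.9
open end [-129.3 -127.6]
lip start -1 [  0.5   2.1   2.7   3.9 115.4]
lip start 1 [ -0.5   1.3   1.9   2.9 116.1]
housing 162 [[ 91.3 -14.3  40.9]
 [106.9   1.8  44.6]
 [116.4  16.5  51.7]]
```

Request:
drive_tool --pt "-1 -0.06 -0.27 0 0 0 -0.07" --pt "-1 -0.11 -0.54 0 0 0 -0.14" --pt "-1 -0.17 -0.81 0 0 0 -0.205"

```text
clock: 4.07
tool_pos: [0.6087, 0.1986, 0.135]
orientation: [-2.318, -2.117, 0.009]
ft_force: [-0.0, -0.7, -3.1]
width: 0.0232
grip_force: 69.5
```

Request:
drive_tool --pt "-1 -0.06 -0.27 0 0 0 -0.07" --pt "-1 -0.11 -0.54 0 0 0 -0.14" --pt "-1 -0.17 -0.81 0 0 0 -0.205"

```text
clock: 4.32
tool_pos: [0.5918, 0.1171, 0.1354]
orientation: [-2.424, -1.993, 0.008]
ft_force: [0.7, 0.3, -3.6]
width: 0.0233
grip_force: 69.4
```

Request:
drive_tool --pt "-1 -0.06 -0.27 0 0 0 -0.07" --pt "-1 -0.11 -0.54 -0.1 0 0 -0.14" --pt "-1 -0.164 -0.818 -0.3 0 0 -0.205" --pt "-1 -0.164 -0.818 -0.4 0 0 -0.205" --pt "-1 -0.164 -0.818 -0.4 0 0 -0.205" --pt "-1 -0.164 -0.818 -0.4 0 0 -0.205"

```text
clock: 4.82
tool_pos: [0.5762, 0.0374, 0.096]
orientation: [-2.521, -1.868, 0.006]
ft_force: [0.3, 1.3, -3.5]
width: 0.0232
grip_force: 69.3
```

```bash
python3 - <<'E'
from nest import *
from scipy.spatial.transform import Rotation as R
s=manip.read_state(); M=R.from_rotvec(s["orientation"]).as_matrix(); print(s["clock"],s["tool_pos"],M.round(3),s["ft_force"],"tool y yaw",np.arctan2(M[1,1],M[0,1]),loc(s["tool_pos"]))
ims=[]
for n in("top","side"):
    p=vision.camera(n); np.save(f"pics/W2_{n}.npy",cloud(p))
    L=loc(cloud(p)); m=(L[...,0]>-140)&(L[...,0]<10)&(abs(L[...,1])<40)
    Z=L[m]; print(n,np.histogram(Z[:,2],np.arange(0,70,4))[0])
    im=p["img"]; c=(375,195) if n=="top" else (310,285)
    ims.append(cv2.resize(im[c[1]-90:c[1]+60,c[0]-75:c[0]+75],(400,400),interpolation=cv2.INTER_CUBIC))
cv2.imwrite("pics/c.png",np.hstack(ims)[:,:,::-1])
E
```

```text
4.8167 [0.57615077 0.03744548 0.09603445] [[ 0.291  0.957 -0.006]
 [ 0.957 -0.291  0.001]
 [-0.001 -0.006 -1.   ]] [ 0.31709876  1.26057959 -3.475773  ] tool y yaw -0.2951327643117175 [-105.15551527   -1.50784403   96.03444745]
top [51 91 30  1  0  0  0  0  0  4 10 43 17  2  2  1  2]
side [  6 387 252   2  14  54  19  46   0  12  33 143 357  13  13  13  20]
```

View pics/c.png

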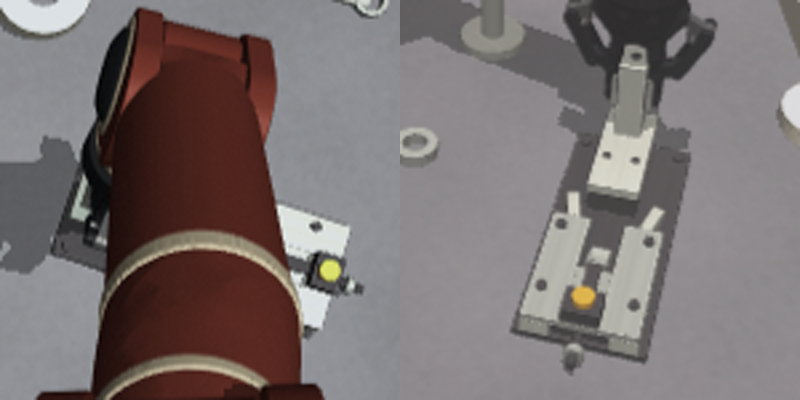

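The right panel (side view) shows the guide held over the bed, foot at about (622,165), pointing at the channel between the lips. The arm hides most of the top view. I'll fit the foot in the side cloud.

```bash
python3 - <<'E'
from nest import *
L=loc(np.load("pics/W2_side.npy").reshape(-1,3))
q=L[(L[:,0]>-150)&(L[:,0]<20)&(abs(L[:,1])<32)&(L[:,2]>42)&(L[:,2]<56)]
c,s,a=rect(q/1000); print(len(q),c*1000,s,a)
q2=q[q[:,0]>-85]
A=np.c_[q2[:,:2],np.ones(len(q2))]; w=np.linalg.lstsq(A,q2[:,2],rcond=None)[0]; print("plane",w, "z at nose")
for x in range(-85,-20,8):
    t=q2[abs(q2[:,0]-x)<4]
    if len(t): print(x,len(t),t[:,1].min().round(1),t[:,1].max().round(1),np.median(t[:,2]).round(1))
b=L[(L[:,0]>-125)&(L[:,0]<-5)&(abs(L[:,1])<50)&(L[:,2]<12)&(L[:,2]>3)];print("bedz",np.median(b[:,2]))
E
```

```text
529 [-72.93640137  -0.88409424] [ 46.17885971 108.68193054] 0.01088444
plane [-2.61822017e-02 -2.25629545e-02  4.72252040e+01] z at nose
-85 18 -21.1 20.7 49.0
-77 45 -22.3 22.0 48.9
-69 43 -23.1 21.1 48.6
-61 40 -22.1 22.2 49.1
-53 51 -22.8 21.8 48.8
-45 43 -23.1 22.3 49.6
-37 47 -23.4 22.0 48.6
-29 53 -22.5 22.7 48.7
-21 61 -22.7 22.3 46.5
bedz 7.749049589939327
```

Request:
drive_tool --pt "-1 0.014 -0.004 -0.1 0 0 0" --pt "-1 0.014 -0.004 -0.2 0 0 0" --pt "-1 0.014 -0.004 -0.25 0 0 0" --pt "-1 0.014 -0.004 -0.25 0 0 0" --pt "-1 0.014 -0.004 -0.25 0 0 0"

```text
clock: 5.33
tool_pos: [0.5789, 0.0363, 0.0726]
orientation: [-2.523, -1.87, 0.002]
ft_force: [0.0, -0.1, -3.7]
width: 0.0234
grip_force: 69.5
```

Request:
drive_tool --pt "-1 0 0 -0.02 0 0 0" --pt "-1 0 0 -0.02 0 0 0" --pt "-1 0 0 -0.02 0 0 0"

```text
clock: 5.58
tool_pos: [0.5794, 0.0361, 0.0715]
orientation: [2.524, 1.87, 0.001]
ft_force: [0.3, 0.4, -2.4]
width: 0.0232
grip_force: 69.5
```

Request:
drive_tool --pt "-1 0 0 -0.01 0 0 0" --pt "-1 0 0 -0.01 0 0 0" --pt "-1 0 0 -0.01 0 0 0"

```text
clock: 5.83
tool_pos: [0.5793, 0.0361, 0.0704]
orientation: [-2.524, -1.87, -0.0]
ft_force: [0.5, 0.1, -2.7]
width: 0.0235
grip_force: 69.5
```

Request:
drive_tool --pt "-1 0 0 -0.01 0 0 0" --pt "-1 0 0 -0.01 0 0 0" --pt "-1 0 0 -0.02 0 0 0" --pt "-1 0 0 -0.02 0 0 0"

```text
clock: 6.17
tool_pos: [0.5792, 0.0362, 0.0681]
orientation: [-2.524, -1.87, 0.0]
ft_force: [0.1, 0.2, -3.2]
width: 0.0235
grip_force: 69.5
```

```bash
cat > chk.py <<'E'
from nest import *
s=manip.read_state(); print(s["clock"],loc(s["tool_pos"]).round(2),s["ft_force"].round(2))
p=vision.camera("side"); L=loc(cloud(p)).reshape(-1,3)
s=manip.read_state(); print(s["clock"],loc(s["tool_pos"]).round(2),s["ft_force"].round(2))
q=L[(L[:,0]>-80)&(L[:,0]<20)&(abs(L[:,1])<28)&(L[:,2]>15.5)&(L[:,2]<26)]
pts=[]
for x in range(-76,20,6):
    t=q[abs(q[:,0]-x)<3]
    if len(t)>10: print(x,len(t),np.percentile(t[:,1],[2,98]).round(1),np.median(t[:,2]).round(1))
print("nose x",np.percentile(q[:,0],[95,99,100]).round(1))
u=L[(L[:,0]>-180)&(L[:,0]<40)&(abs(L[:,1])<28)&(L[:,2]>90)&(L[:,2]<106)]
if len(u)>9: print("up",len(u),np.percentile(u,[2,50,98],axis=0).round(1))
E
python3 chk.py
```

```text
6.1667 [-104.82    1.8    68.13] [ 0.14  0.24 -3.15]
6.2167 [-104.8     1.82   68.17] [-0.07  0.72 -3.28]
-76 33 [-19.6  24.4] 19.8
-70 29 [-19.2  22.5] 20.0
-64 33 [-20.5  23.6] 20.0
-58 33 [-17.6  22.8] 20.4
-52 32 [-20.6  23.8] 20.5
-46 38 [-19.2  22.8] 19.9
-40 32 [-18.8  21.9] 20.6
-34 34 [-20.2  24.2] 19.7
-28 39 [-18.4  23.3] 20.2
-22 48 [-18.7  22.2] 19.5
nose x [-20.4 -19.1   0.2]
up 186 [[-117.   -26.5   90.2]
 [ -93.5    1.    99.2]
 [ -86.8   26.7  104.7]]
```

Request:
drive_tool --pt "-1 -0.009 0.003 -0.005 0 0 0" --pt "-1 -0.009 0.003 -0.01 0 0 0" --pt "-1 -0.009 0.003 -0.01 0 0 0"

```text
clock: 6.47
tool_pos: [0.5787, 0.0363, 0.0678]
orientation: [2.524, 1.87, 0.001]
ft_force: [-0.5, 0.0, 0.8]
width: 0.0233
grip_force: 70.0
```

Request:
drive_tool --pt "-1 0 0 -0.005 0 0 0" --pt "-1 0 0 -0.005 0 0 0" --pt "-1 0 0 -0.005 0 0 0"

```text
clock: 6.72
tool_pos: [0.5787, 0.0362, 0.0678]
orientation: [2.524, 1.87, 0.001]
ft_force: [-2.2, -0.6, 5.1]
width: 0.0229
grip_force: 70.7
```

Request:
drive_tool --pt "-1 -0.015 -0.048 0.005 0 0 0" --pt "-1 -0.029 -0.096 0.005 0 0 0" --pt "-1 -0.044 -0.144 0.005 0 0 0" --pt "-1 -0.058 -0.191 0.005 0 0 0" --pt "-1 -0.058 -0.191 0.005 0 0 0" --pt "-1 -0.058 -0.191 0.005 0 0 0"

```text
clock: 7.22
tool_pos: [0.573, 0.0162, 0.0678]
orientation: [2.524, 1.868, 0.001]
ft_force: [0.8, 1.8, 5.8]
width: 0.0234
grip_force: 70.4
```

Request:
drive_tool --pt "-1 -0.015 -0.048 0 0 0 0" --pt "-1 -0.029 -0.096 0 0 0 0" --pt "-1 -0.044 -0.144 0 0 0 0" --pt "-1 -0.058 -0.191 0 0 0 0" --pt "-1 -0.058 -0.191 0 0 0 0" --pt "-1 -0.058 -0.191 0 0 0 0"

```text
clock: 7.72
tool_pos: [0.5673, -0.0021, 0.0678]
orientation: [2.524, 1.869, 0.001]
ft_force: [1.3, 2.3, 5.9]
width: 0.0232
grip_force: 70.5
```

```bash
python3 chk.py
```

```text
7.7167 [-64.78   1.54  67.82] [1.33 2.27 5.87]
7.7667 [-64.77   1.57  67.82] [0.9  2.96 6.19]
-76 11 [-20.2  23.4] 19.3
-70 15 [-19.7  23. ] 19.0
-64 15 [-20.2  24.2] 19.0
-58 13 [-19.8  22.6] 20.1
-52 26 [-20.7  22.2] 19.9
-46 44 [-20.   22.7] 19.9
-40 28 [-19.4  23.1] 19.6
-34 39 [-19.9  24. ] 19.6
-28 37 [-20.3  23.2] 19.8
-22 34 [-18.7  24.2] 19.7
-16 36 [-20.1  22.7] 20.0
-10 36 [-19.8  22. ] 19.6
-4 27 [-13.4  13.5] 19.7
2 22 [-14.1  13.3] 19.8
8 26 [-13.5  13.5] 19.7
14 27 [-13.9  13.6] 19.6
nose x [15.4 19.3 19.8]
up 191 [[-76.3 -27.4  90.5]
 [-54.   -0.   98.9]
 [-47.7  25.9 104.7]]
```

Request:
drive_tool --pt "-1 -0.013 -0.038 0.005 0 0 0" --pt "-1 -0.024 -0.076 0.005 0 0 0" --pt "-1 -0.036 -0.114 0.005 0 0 0" --pt "-1 -0.047 -0.152 0.005 0 0 0" --pt "-1 -0.047 -0.152 0.005 0 0 0"

```text
clock: 8.18
tool_pos: [0.5618, -0.0179, 0.0678]
orientation: [2.525, 1.869, -0.001]
ft_force: [0.6, 2.4, 3.7]
width: 0.0226
grip_force: 70.4
```

Request:
drive_tool --pt "-1 -0.012 -0.038 0 0 0 0" --pt "-1 -0.023 -0.076 0 0 0 0" --pt "-1 -0.035 -0.114 0 0 0 0" --pt "-1 -0.046 -0.152 0 0 0 0" --pt "-1 -0.046 -0.152 0 0 0 0"

```text
clock: 8.6
tool_pos: [0.5582, -0.0301, 0.0679]
orientation: [-2.521, -1.872, -0.004]
ft_force: [2.8, 6.7, 3.3]
width: 0.0233
grip_force: 70.2
```

```bash
cat > ax.py <<'E'
from nest import *
d=np.array([np.cos(yaw0),np.sin(yaw0)])
for i in range(3):
    s=manip.read_state(); print(s["clock"],loc(s["tool_pos"]).round(2),s["ft_force"].round(2),"axial",-(s["ft_force"][:2]@d).round(2))
    p=vision.camera("side")
r=spotter.outline_of("toe",p)
L=loc(cloud(p))
if r: m=r[0]["region"]; print("toe",r[0]["score"],np.nanpercentile(L[m],[5,50,95],axis=0).round(1))
E
python3 ax.py
```

```text
8.6 [-35.31   0.96  67.94] [2.82 6.7  3.32] axial 7.23
8.65 [-35.31   0.98  67.9 ] [2.68 7.48 3.26] axial 7.94
8.7 [-35.34   0.96  67.87] [2.12 7.42 4.05] axial 7.72
```

Request:
drive_tool --pt "-1 -0.006 -0.019 0 0 0 0" --pt "-1 -0.012 -0.038 0 0 0 0" --pt "-1 -0.012 -0.038 0 0 0 0" --pt "-1 -0.012 -0.038 0 0 0 0"

```text
clock: 9.13
tool_pos: [0.5572, -0.0333, 0.0679]
orientation: [-2.52, -1.872, -0.005]
ft_force: [3.4, 7.8, 4.6]
width: 0.0235
grip_force: 70.4
```

```bash
python3 ax.py; python3 chk.py
```

```text
9.1333 [-31.93   0.92  67.93] [3.35 7.78 4.58] axial 8.41
9.1833 [-31.94   0.93  67.91] [3.67 9.04 4.17] axial 9.72
9.2333 [-31.93   0.94  67.91] [2.59 7.76 4.12] axial 8.17
toe 0.45 [[32.  -5.1 25.3]
 [57.5  1.3 36. ]
 [78.6  7.4 38.3]]
9.3333 [-31.93   0.92  67.91] [3.13 8.27 4.58]
9.3833 [-31.94   0.92  67.91] [3.34 7.13 4.56]
-46 15 [-21.7  21.4] 19.6
-40 15 [-20.   23.4] 19.3
-34 16 [-21.8  22.2] 19.4
-28 14 [-20.5  22.4] 19.3
-22 18 [-21.6  23.1] 19.2
-16 48 [-19.6  23. ] 20.7
-10 39 [-22.9  21.1] 19.7
-4 19 [-13.9  13.3] 20.4
2 29 [-14.2  13.1] 20.2
8 25 [-13.7  12.3] 19.7
14 26 [-13.4  14.2] 20.0
nose x [16.6 19.  19.8]
up 200 [[-4.210e+01 -2.720e+01  9.030e+01]
 [-2.120e+01 -1.000e-01  9.900e+01]
 [-1.430e+01  2.730e+01  1.043e+02]]
```

Request:
drive_tool --pt "-1 -0.003 -0.01 0 0 0 0" --pt "-1 -0.006 -0.019 0 0 0 0" --pt "-1 -0.006 -0.019 0 0 0 0" --pt "-1 -0.006 -0.019 0 0 0 0"

```text
clock: 9.72
tool_pos: [0.5567, -0.0348, 0.068]
orientation: [-2.52, -1.872, -0.005]
ft_force: [2.9, 8.9, 5.0]
width: 0.0236
grip_force: 70.5
```

Request:
drive_tool --pt "-1 -0.003 -0.01 0 0 0 0" --pt "-1 -0.006 -0.019 0 0 0 0" --pt "-1 -0.006 -0.019 0 0 0 0" --pt "-1 -0.006 -0.019 0 0 0 0"

```text
clock: 10.05
tool_pos: [0.5561, -0.0367, 0.068]
orientation: [-2.52, -1.872, -0.005]
ft_force: [2.6, 7.8, 4.7]
width: 0.0232
grip_force: 70.5
```

```bash
python3 ax.py
```

```text
10.05 [-28.35   0.87  67.96] [2.6  7.82 4.66] axial 8.24
10.1 [-28.34   0.88  67.95] [2.53 8.01 4.54] axial 8.4
10.15 [-28.37   0.88  67.96] [2.13 7.81 5.  ] axial 8.09
toe 0.67 [[32.9 -5.4 24.6]
 [56.7  1.6 35.8]
 [78.5  8.2 37.8]]
```

Request:
drive_tool --pt "-1 0 0 0.007 0 0 0" --pt "-1 -0.006 -0.019 0.007 0 0 0" --pt "-1 -0.006 -0.019 0.007 0 0 0" --pt "-1 -0.006 -0.019 0.007 0 0 0"

```text
clock: 10.58
tool_pos: [0.5543, -0.0404, 0.0679]
orientation: [-2.522, -1.871, -0.0]
ft_force: [2.7, 5.0, 0.6]
width: 0.0235
grip_force: 70.0
```

Request:
drive_tool --pt "-1 -0.003 -0.01 0 0 0 0" --pt "-1 -0.006 -0.019 0 0 0 0" --pt "-1 -0.006 -0.019 0 0 0 0" --pt "-1 -0.006 -0.019 0 0 0 0"

```text
clock: 10.92
tool_pos: [0.5537, -0.0421, 0.0679]
orientation: [-2.521, -1.871, -0.001]
ft_force: [2.4, 6.4, 1.8]
width: 0.0233
grip_force: 70.1
```

```bash
python3 ax.py
```

```text
10.9167 [-22.57   0.17  67.89] [2.36 6.44 1.75] axial 6.84
10.9667 [-22.59   0.16  67.88] [1.62 5.59 1.63] axial 5.82
11.0167 [-22.6    0.15  67.88] [2.16 5.9  2.07] axial 6.28
toe 0.54 [[31.1 -5.4 24.9]
 [56.   1.3 35.7]
 [77.9  7.9 38. ]]
```

Request:
drive_tool --pt "-1 -0.003 -0.01 0 0 0 0" --pt "-1 -0.005 -0.019 0 0 0 0" --pt "-1 -0.005 -0.019 0 0 0 0"

```text
clock: 11.37
tool_pos: [0.5532, -0.0437, 0.0679]
orientation: [-2.521, -1.871, -0.001]
ft_force: [2.2, 6.5, 0.8]
width: 0.023
grip_force: 70.1
```

Request:
drive_tool --pt "-1 -0.003 -0.01 0 0 0 0" --pt "-1 -0.003 -0.01 0 0 0 0"

```text
clock: 11.53
tool_pos: [0.5531, -0.044, 0.068]
orientation: [-2.52, -1.871, -0.002]
ft_force: [2.8, 7.2, 1.2]
width: 0.0232
grip_force: 70.2
```

Request:
drive_tool --pt "-1 -0.003 -0.01 0 0 0 0" --pt "-1 -0.003 -0.01 0 0 0 0" --pt "-1 -0.003 -0.01 0 0 0 0"

```text
clock: 11.78
tool_pos: [0.553, -0.0441, 0.0681]
orientation: [-2.519, -1.871, -0.004]
ft_force: [2.0, 7.7, 2.9]
width: 0.0233
grip_force: 70.2
```

```bash
python3 ax.py
```

```text
11.7833 [-20.44   0.11  68.08] [2.01 7.72 2.89] axial 7.97
11.8333 [-20.42   0.07  68.09] [3.29 8.09 2.39] axial 8.7
11.8833 [-20.44   0.08  68.05] [2.21 9.3  2.35] axial 9.53
toe 0.39 [[31.1 -3.4 24.9]
 [57.   2.1 36.1]
 [78.4  8.1 38.7]]
```

Request:
drive_tool --pt "-1 -0.003 -0.01 0 0 0 0" --pt "-1 -0.003 -0.01 0 0 0 0" --pt "-1 -0.003 -0.01 0 0 0 0"

```text
clock: 12.23
tool_pos: [0.553, -0.0442, 0.0682]
orientation: [-2.518, -1.871, -0.005]
ft_force: [2.9, 9.4, 2.1]
width: 0.0237
grip_force: 70.2
```

Request:
drive_tool --pt "-1 -0.003 -0.01 0 0 0 0" --pt "-1 -0.003 -0.01 0 0 0 0" --pt "-1 -0.003 -0.01 0 0 0 0"

```text
clock: 12.48
tool_pos: [0.553, -0.0443, 0.0683]
orientation: [-2.517, -1.871, -0.007]
ft_force: [3.4, 10.8, 2.8]
width: 0.0229
grip_force: 70.3
```

```bash
python3 ax.py
```

```text
12.4833 [-20.25   0.08  68.31] [ 3.44 10.77  2.84] axial 11.31
12.5333 [-20.26   0.1   68.33] [ 3.43 10.34  3.46] axial 10.89
12.5833 [-20.23   0.1   68.3 ] [ 2.33 11.24  4.01] axial 11.43
toe 0.25 [[-27.5 -14.2  18.7]
 [ -4.2   1.2  37.3]
 [ 34.9  16.9 100.6]]
```

Request:
drive_tool --pt "-1 -0.004 -0.014 0 0 0 0" --pt "-1 -0.004 -0.014 0 0 0 0" --pt "-1 -0.004 -0.014 0 0 0 0"

```text
clock: 12.93
tool_pos: [0.5529, -0.0444, 0.0685]
orientation: [-2.515, -1.872, -0.009]
ft_force: [3.8, 12.6, 4.2]
width: 0.0233
grip_force: 70.4
```

Request:
drive_tool --pt "-1 -0.004 -0.014 0 0 0 0" --pt "-1 -0.004 -0.014 0 0 0 0" --pt "-1 -0.004 -0.014 0 0 0 0" --pt "-1 -0.004 -0.014 0 0 0 0"

```text
clock: 13.27
tool_pos: [0.5529, -0.0445, 0.0686]
orientation: [-2.514, -1.871, -0.011]
ft_force: [3.5, 15.9, 4.9]
width: 0.0235
grip_force: 70.5
```

```bash
python3 ax.py
```

```text
13.2667 [-19.97   0.11  68.63] [ 3.54 15.91  4.93] axial 16.25
13.3167 [-19.97   0.08  68.6 ] [ 4.04 14.36  5.93] axial 14.92
13.3667 [-19.95   0.09  68.61] [ 4.11 14.7   5.2 ] axial 15.26
toe 0.6 [[29.6 -7.3 20. ]
 [55.2  1.6 35.7]
 [79.3  8.6 38.3]]
```

Request:
drive_tool --pt "-1 0.006 0.019 0 0 0 0" --pt "-1 0.012 0.038 0 0 0 0" --pt "-1 0.019 0.062 0 0 0 0" --pt "-1 0.019 0.062 0 0 0 0"

```text
clock: 13.8
tool_pos: [0.5531, -0.044, 0.0679]
orientation: [-2.52, -1.872, -0.001]
ft_force: [2.4, 7.1, 2.4]
width: 0.0234
grip_force: 70.1
```

```bash
python3 ax.py
```

```text
13.8 [-20.56   0.12  67.92] [2.41 7.07 2.44] axial 7.46
13.85 [-20.57   0.11  67.94] [1.81 6.85 1.54] axial 7.09
13.9 [-20.54   0.11  67.91] [1.14 7.47 1.55] axial 7.48
toe 0.51 [[32.8 -4.9 25.5]
 [57.   1.5 36.3]
 [75.8  7.7 38.5]]
```

Request:
drive_tool --pt "-1 0.009 0.029 0 0 0 0" --pt "-1 0.009 0.029 0 0 0 0" --pt "-1 0.009 0.029 0 0 0 0" --newtons 20

```text
clock: 14.25
tool_pos: [0.5532, -0.0439, 0.0679]
orientation: [-2.524, -1.869, 0.004]
ft_force: [0.8, 1.5, -1.5]
width: 0.0233
grip_force: 69.9
```

```bash
python3 ax.py
```

```text
14.25 [-20.68   0.19  67.86] [ 0.82  1.53 -1.51] axial 1.71
14.3 [-20.69   0.18  67.85] [ 0.72  1.69 -1.23] axial 1.83
14.35 [-20.67   0.21  67.85] [ 0.08  1.17 -2.69] axial 1.14
toe 0.48 [[-81.7 -46.1   5.7]
 [ 61.7  10.3  27. ]
 [116.1  52.6  42.5]]
```

Axial load is near zero and the block has not moved back. I'll open, then rise.

Request:
drive_tool --pt "0 0 0 0 0 0 0" --pt "0.5 0 0 0 0 0 0" --pt "1 0 0 0 0 0 0" --pt "1 0 0 0 0 0 0" --pt "1 0 0 0 0 0 0" --pt "1 0 0 0 0 0 0" --pt "1 0 0 0 0 0 0"

```text
clock: 15.03
tool_pos: [0.5543, -0.0433, 0.0686]
orientation: [2.524, 1.87, 0.0]
ft_force: [-0.5, -0.9, -0.4]
width: 0.0854
grip_force: 0.0
```

Request:
drive_tool --pt "1 0 0 0.1 0 0 0" --pt "1 0 0 0.4 0 0 0" --pt "1 0 0 0.7 0 0 0" --pt "1 0 0 1 0 0 0" --pt "1 0 0 1 0 0 0"

```text
clock: 15.45
tool_pos: [0.558, -0.0442, 0.175]
orientation: [2.518, 1.865, 0.015]
ft_force: [1.9, 0.4, 0.7]
width: 0.0853
grip_force: 0.0
```

```bash
python3 - <<'E'
from nest import *
s=manip.read_state(); print(s["clock"],loc(s["tool_pos"]).round(2),s["ft_force"].round(2),s["width"])
p=vision.camera("side"); L=loc(cloud(p)).reshape(-1,3)
u=L[(L[:,0]>-60)&(L[:,0]<40)&(abs(L[:,1])<28)&(L[:,2]>95)&(L[:,2]<103)]
print("up",len(u),np.percentile(u,[2,50,98],axis=0).round(1),rect(u/1000))
f=L[(L[:,0]>-60)&(L[:,0]<0)&(abs(L[:,1])<24)&(L[:,2]>12)&(L[:,2]<26)];print("foot",np.percentile(f,[1,50,99],axis=0).round(1))
im=p["img"]; cv2.imwrite("pics/e.png",cv2.resize(im[200:360,230:390],(600,600),interpolation=cv2.INTER_CUBIC)[:,:,::-1])
E
```

```text
15.45 [-21.72   4.85 175.02] [1.9  0.37 0.75] 0.08525976973696561
up 120 [[-35.2 -11.7  95.9]
 [-16.9   0.   99.5]
 [ -3.4  11.8 101.9]] (array([-1.97107220e-02,  3.67221832e-05]), array([23.86919594, 33.81830215]), np.float32(-0.0079857465))
foot [[-40.8 -22.7  16.8]
 [-15.6   7.6  19.6]
 [ -0.3  22.7  25.5]]
```

View pics/e.png

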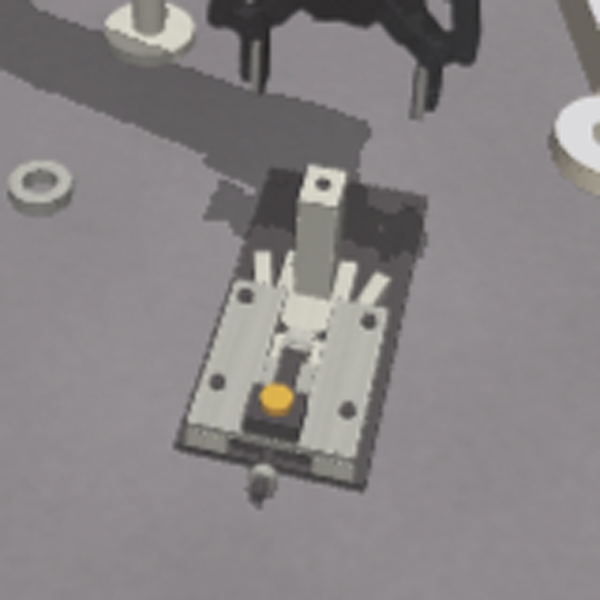

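The released guide stands upright in the nest, its upright at (318,235), its foot running under the lips and toe near (300,340). The gripper is clear above it.

```bash
python3 -c "
from workcell import manip
print(manip.job_done())"
```

```text
the job is handed in; nothing more can be done
None
```

The guide block was slid under the toe until it met a hard stop about 63 mm past the mouth, pressed there with an estimated 7–10 N (total axial push 15–16 N, the rest drag), then released upright in the nest and handed in; no verdict came back.

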